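Fetch the blue screw carton from the back of the roller lane

TASK

I need the blue carton of screws from the back of the roller lane: clear the three cartons in front of it onto the side board, all three, then roll the blue one along the rollers up to the end stop, lift it off there and set it flat in the empty bay of the kit tray. Then put the other three back on the rollers, square to the lane, each on the spot where it stood at the start, so that their order is unchanged. Keep the cartons upright, set them down rather than dropping them, and leave the tankard, glue bottle and mallet alone.

Things in the scene. Friction and masses are not known exactly. Their poses are not given: they have to be found in the camera images.
- red_carton: Closed brown carton, red label on top and on all sides: 70 mm long (its x), 50 wide (y), 60 high, 0.2-0.45 kg. Origin: centre of underside. At the start one of the three (any order) on the rollers between end stop and blue carton, length along the lane, about 12 mm clear of its neighbours.
- green_carton: Closed brown carton, green label on top and on all sides: 70 mm long (its x), 50 wide (y), 60 high, 0.2-0.45 kg. Origin: centre of underside. At the start one of the three (any order) on the rollers between end stop and blue carton, length along the lane, about 12 mm clear of its neighbours.
- yellow_carton: Closed brown carton, yellow label on top and on all sides: 70 mm long (its x), 50 wide (y), 60 high, 0.2-0.45 kg. Origin: centre of underside. At the start one of the three (any order) on the rollers between end stop and blue carton, length along the lane, about 12 mm clear of its neighbours.
- blue_carton: Closed brown carton, blue label on top and on all sides: 70 mm long (its x), 50 wide (y), 60 high, 0.2-0.45 kg. Origin: centre of underside. Starts rearmost on the rollers, near rack x = 117, length along the lane; its rear 25-35 mm is under the shelf board, which stops it being lifted there; its open front part can be gripped across the width, just clear of the shelf, and pulled.
- rack: Fixed level roller lane. Origin: bench level, lane's centre line; x runs from the stop to the rear. Free rollers across x -150..228, tops z 50; they turn at a light push, without creep. Side rails y +-42, tops z 56. Yellow end stop: face x -170, top z 74 (carton touching it: centre x -135). Shelf x 122..340, y +-66, z 120..132, posts x 185, 315; stock on it up to z 195 at x > 215, y > 4. All mm.
- side_board: Side area: fixed, bare, pale planed board lying on the bench, 250 mm long (its x), 100 mm wide (its y), 18 mm thick. Origin: centre of its underside; top at z = 18 mm. It holds three cartons in a row, lengths along the board, at x = -78, 0 and 78 mm.
- kit_tray: Fixed tray, dark wooden walls, two bays; one holds pegs and a brass hinge, the empty one is for the blue carton. Origin: bench level under the centre of the empty bay, which is 92 mm (x) by 72 mm (y) inside, floor at z = 6, walls 8 thick with tops at z = 20 mm. Filled bay: x = 54 to 130 mm, no higher. The carton goes in with its length along x, either way round.
- tankard: Bystander: small coopered wooden tankard with two dark hoops, standing open on the bench, 100 mm across at the foot, 84 mm at the rim, 110 mm high. Origin: centre of its underside. Leave it alone.
- glue_bottle: Bystander: white glue bottle with orange cap and yellow label, 56 mm in diameter, 150 mm high. Origin: centre of its underside. Leave it alone.
- mallet: Bystander: wooden mallet lying on the bench beyond the lane, about 265 mm long along its x (head at +x, 120 mm wide, 60 mm high). Origin: underside, about the middle of its length. Leave it alone.

How it is judged:
On the way, in this order (a step that is already met when the one before it is completed fails the run):
1. the red, green and yellow cartons all stand upright on the side board at the same time, at rest (x of red_carton in the frame of side_board between -0.11 and 0.11 m and y of red_carton in the frame of side_board between -0.04 and 0.04 m and z of red_carton in the frame of side_board between 0.013 and 0.023 m and angle between each of red_carton, green_carton, yellow_carton's own z axis and vertical below 0.1 rad and linear speed of each of red_carton, green_carton, yellow_carton below 0.03 m/s and x of green_carton in the frame of side_board between -0.11 and 0.11 m and y of green_carton in the frame of side_board between -0.04 and 0.04 m and z of green_carton in the frame of side_board between 0.013 and 0.023 m and x of yellow_carton in the frame of side_board between -0.11 and 0.11 m and y of yellow_carton in the frame of side_board between -0.04 and 0.04 m and z of yellow_carton in the frame of side_board between 0.013 and 0.023 m), for 0.2 s.
2. the blue carton comes along the middle of the lane, down on the rollers (x of blue_carton in the frame of rack between -0.05 and 0.05 m and y of blue_carton in the frame of rack between -0.03 and 0.03 m and z of blue_carton in the frame of rack between 0.044 and 0.058 m and angle between blue_carton's own z axis and vertical below 0.12 rad), for 0.04 s.
3. the blue carton stands on the rollers at the end stop (within 12 mm of it), at rest (x of blue_carton in the frame of rack between -0.15 and -0.123 m and y of blue_carton in the frame of rack between -0.03 and 0.03 m and z of blue_carton in the frame of rack between 0.044 and 0.058 m and angle between blue_carton's own z axis and vertical below 0.12 rad and linear speed of blue_carton below 0.03 m/s), for 0.2 s.
At the end, for the whole second after the job is handed in: Red, green and yellow each stand on the rollers within 15 mm of their starting spots, upright and square to the lane (within 11 degrees); blue stands flat in the kit tray's empty bay, centre within 15 mm of the bay's along each side; all released and at rest (distance of each of red_carton, green_carton, yellow_carton from where it was at the start of the episode below 0.015 m and angle between each of red_carton, green_carton, yellow_carton's own z axis and vertical below 0.1 rad and angle between the x axis of each of red_carton, green_carton, yellow_carton and the x axis of rack, either way round below 0.2 rad and linear speed of each of red_carton, green_carton, yellow_carton, blue_carton below 0.02 m/s and angular speed of each of red_carton, green_carton, yellow_carton, blue_carton below 0.2 rad/s and x of blue_carton in the frame of kit_tray between -0.015 and 0.015 m and y of blue_carton in the frame of kit_tray between -0.015 and 0.015 m and z of blue_carton in the frame of kit_tray between 0.002 and 0.01 m and angle between blue_carton's own z axis and vertical below 0.08 rad); the robot touches nothing.
It fails at once if a carton tips over by more than 30 degrees (angle between any of red_carton, green_carton, yellow_carton, blue_carton's own z axis and vertical above 0.52 rad).
It fails at once if a carton is dropped or thrown: it moves faster than 0.6 m/s while out of the gripper's fingers ((linear speed of red_carton above 0.6 m/s and contact force between red_carton and the fingers below 0.02 N) or (linear speed of green_carton above 0.6 m/s and contact force between green_carton and the fingers below 0.02 N) or (linear speed of yellow_carton above 0.6 m/s and contact force between yellow_carton and the fingers below 0.02 N) or (linear speed of blue_carton above 0.6 m/s and contact force between blue_carton and the fingers below 0.02 N)).
It fails at once if the tankard, the glue bottle or the mallet is shifted by more than 20 mm or tipped (distance of any of tankard, glue_bottle, mallet from where it was at the start of the episode above 0.02 m).
It also fails if it takes over 136 s, if anything falls off the work surface, if the arm or the gripper's body presses on something with over 40 N, if the wrist force passes 120 N, or if a joint passes its speed limit or range.

ROBOT

A 6-joint arm with a two-finger parallel gripper is mounted at the origin on the work surface. World frame = base frame: x ahead of the robot, y to its left, z up, the work surface at z = 0. Lengths are in m, angles in rad, forces in N, time in s.
With the tool pointing down it reaches from about 0.35 to 0.775 m from the base axis. Payload 5.5 kg.
Tool frame: the origin (TCP) lies at the very end of the fingers, on their centre line; the grasp point (between the pads) lies 19 mm behind it; z points along the fingers, y is the line along which they close (so a half turn about z gives the same grasp; the last joint's range is limited). The gripper opens to 85 mm and grips with 20 to 120 N. Pads are 22 mm wide; open, the fingers measure 114 mm over their backs; the gripper's body (76 mm by 85 mm) begins 54 mm behind the grasp point. The pads swing forward as they close: fully open they stand 13 mm farther back than shut.
Start: joints at [-1.279, 0.313, 0.046, 1.304, 0, 1.431], TCP at [0.241, -0.522, 0.231] pointing down, gripper open.
Joint ranges: [-2.76, 2.76], [-0.86, 1.69], [-1.03, 1.26], [-2.2, 2.34], [-1.47, 1.5], [-3.14, 3.14]. Speed limits (rad/s): [2.57, 2.57, 3.14, 3.14, 3.14, 3.14].

INTERFACE

Orientations are given as a unit quaternion [w, x, y, z].
In Python, from workcell import env, read_camera, get_calibration gives the robot as it stands.
- The arm moves only by the tool jog_arm, never from a script. Its argument "motion" is one flat list of numbers, 7 for each row, row after row: the shift along the tool's x, y, z as a fraction of full scale, then the turn, a rotation vector about the tool's x, y, z as a fraction of full scale, then the opening, from 0 (shut) to 1 (fully open). In form: [x, y, z, wx, wy, wz, grip, x, y, z, wx, wy, wz, grip, ...]. A call has 1 to 12 rows; each row is the pose to reach, as a shift and turn from the pose commanded when the call began, along the tool's axes at that moment; what a row does not reach only later rows make up. Full scale, the value 1, is 0.2 m for a shift and 90 degrees for a turn. A row lasts 1/8 s, in which the tool goes at most 62.5 mm and 10.7 degrees, less where a joint would pass 70% of its speed; a pose out of reach is approached as far as the arm can. A call with a number of a shift or a turn outside -1 to 1 is refused whole. A call with a gripper value outside its range is refused whole. The fingers move at their own pace and stop on an object; "newtons" is the grip in N (left out, the last holds). Time passes only in rows, so rows that repeat a pose let the fingers close. It gives the time, the measured TCP pose, the force, the opening and the grip force at its end, in the units of the state.
- env.get_state(): the state, without advancing time (a new reading comes with each control period).
- read_camera(name): name is "scene" or "top" or "wrist"; returns the picture (400x640x3 uint8, red, green, blue); there is no depth.
- get_calibration(name): a dict with "fx", "fy", "cx", "cy" (pixels), "dist" ([k1, k2, p1, p2, k3] as OpenCV has them; the pictures are not rectified), "world_from_camera" (4x4, takes a point from camera to world coordinates). Camera axes: x right, y down, z forward; pixel columns grow to the right and rows downward; lengths in m; the calibration is good to about 2 mm. A picture is of the moment at which its call begins: read the wrist's pose just before it. get_calibration takes no time and is no camera call; for the wrist camera it gives the pose at the moment of the call.
- env.hand_in(): hands the job in; it is judged then, once.
The state is a dict: "clock": time; "joint_pos": joint angles; "qvel": joint speeds; "tau": joint torques, N m; "tcp_pos": TCP position; "orientation": TCP orientation; "wrist_force": force on the tool from outside, world axes, zero at the start; "ft_torque": the same for the moment, N m; "finger_gap": finger opening in m; "grip_force": force on a finger pad.
Only numpy, scipy, OpenCV 4.12 (cv2) and the standard library are available. Lean on these libraries where they do the work, as an engineer would, in place of code of your own. Each camera call takes 0.05 s, during which the arm holds its last target. There are 200 camera calls.

## Working session

There is one attempt and no reset: what is moved stays moved. The work goes in short steps, Python scripts to look and compute and a tool call to move; the robot and the scene stay as the last step left them, time stands still between calls to the robot, and variables do not carry over. Pictures are saved under pics/ and viewed, at most 14 in all, crops included, and the job is handed in when it is done.

Besides the shell and the picture viewer there is one more tool, called after "Emit:" as name(argument=value, ...) on one line, values as JSON. jog_arm: Moves the arm, as the interface text tells. Shift numbers are shares of 0.2 m and turn numbers shares of 90 degrees, none past 1 either way. Its arguments: {"type":"object","properties":{"motion":{"type":"array","items":{"type":"number"}},"newtons":{"type":"number"}},"required":["motion"]}

```bash
ls; mkdir -p pics; python3 - <<'E'
from workcell import env, read_camera, get_calibration
import cv2
print(env.get_state())
for n in("top","scene"):
    cv2.imwrite(f"pics/{n}0.png",read_camera(n)[:,:,::-1]); print(get_calibration(n))
E
```

```text
pics
{'clock': 0.0, 'joint_pos': array([-1.27858461e+00,  3.14045601e-01,  4.49476588e-02,  1.30360192e+00,
       -2.17304335e-05,  1.43121459e+00]), 'qvel': array([-6.00908120e-04,  3.61120857e-04,  9.12654906e-04, -1.19088547e-03,
        5.09267172e-05,  9.40018891e-04]), 'tau': array([-1.82341100e-03, -4.80623889e+01,  2.98535299e+01,  1.93613057e-02,
       -2.15669806e-04,  9.65676776e-06]), 'tcp_pos': array([ 0.24047882, -0.52171611,  0.23037036]), 'orientation': array([-9.48169234e-04,  9.76784242e-01,  2.14223338e-01, -8.33972542e-05]), 'wrist_force': array([-0.09507052,  0.98326262,  0.49239398]), 'ft_torque': array([-0.07686994, -0.00405118, -0.03233746]), 'grip_force': 0.0, 'finger_gap': 0.0856853925111251}
{'fx': 443.4730111336831, 'fy': 443.4730111336831, 'cx': 319.70973267085617, 'cy': 202.52377812146884, 'dist': array([0.0105598, 0.       , 0.       , 0.       , 0.       ]), 'world_from_camera': array([[-0.01175641, -0.99869519,  0.04969611,  0.55254919],
       [-0.99945349,  0.0102007 , -0.03144308,  0.05117213],
       [ 0.03089512, -0.05003861, -0.99826932,  1.02853378],
       [ 0.        ,  0.        ,  0.        ,  1.        ]])}
{'fx': 451.1858462191057, 'fy': 451.1858462191057, 'cx': 321.5629834044879, 'cy': 197.07605140977057, 'dist': array([-0.02868286,  0.        ,  0.        ,  0.        ,  0.        ]), 'world_from_camera': array([[-0.90277032,  0.27160384, -0.33352226,  0.98800627],
       [ 0.42987248,  0.54326983, -0.72115709,  0.8034226 ],
       [-0.01467645, -0.79441126, -0.60720289,  0.7115314 ],
       [ 0.        ,  0.        ,  0.        ,  1.        ]])}
```

View pics/top0.png

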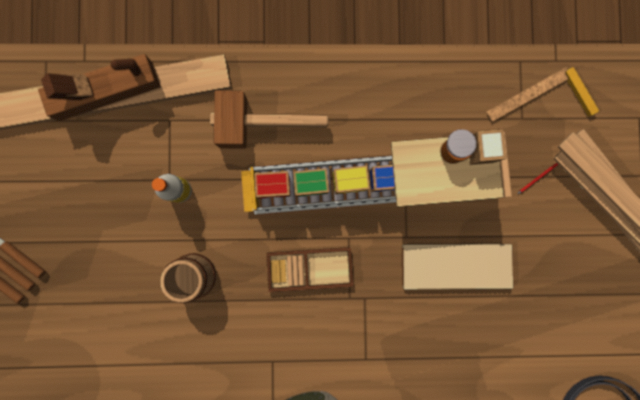

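View pics/scene0.png

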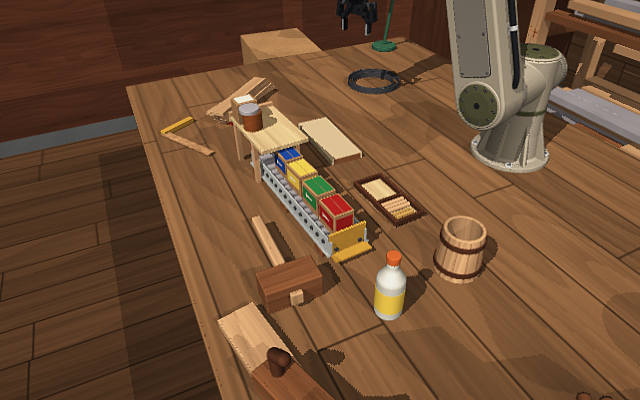

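The top view shows the lane running right from the stop (250,190), with red (272,183), green (311,181), yellow (351,179) and blue (384,178) partly under the shelf. The side board is at (457,267) and the tray at (310,269), its empty bay at (329,269). The scene view agrees.

```bash
cat > h.py <<'E'
from workcell import env, read_camera, get_calibration
import cv2, numpy as np
from scipy.spatial.transform import Rotation as R
HUE={'red':((0,8),(172,180)),'green':((45,85),),'yellow':((25,33),),'blue':((105,128),)}
def cast(px,z,c):
    K=np.array([[c['fx'],0,c['cx']],[0,c['fy'],c['cy']],[0,0,1]]);T=c['world_from_camera']
    u=cv2.undistortPoints(np.float64(px).reshape(-1,1,2),K,c['dist'])[:,0]
    d=np.c_[u,np.ones(len(u))]@T[:3,:3].T
    return T[:3,3]+d*((z-T[2,3])/d[:,2])[:,None]
def mask(im,name,s=120,v=60):
    h=cv2.cvtColor(im,cv2.COLOR_RGB2HSV);m=0
    for a,b in HUE[name]: m=m|cv2.inRange(h,(a,s,v),(b,255,255))
    return m
def rects(m,z,c,amin=60):
    out=[]
    for k in cv2.findContours(m,cv2.RETR_EXTERNAL,cv2.CHAIN_APPROX_NONE)[0]:
        if cv2.contourArea(k)<amin: continue
        w=cast(k[:,0],z,c)[:,:2]
        (x,y),(a,b),t=cv2.minAreaRect(np.float32(w*1000))
        if a<b: a,b,t=b,a,t+90
        t=(t+90)%180-90
        out.append((cv2.minAreaRect(k)[0],x,y,a,b,t))
    return out
def show(r):
    for o in r: print('  px(%.0f,%.0f)'%o[0],'xy %.1f %.1f mm size %.0fx%.0f yaw %.1f'%o[1:])
E
python3 - <<'E'
from h import *
im=read_camera("top");c=get_calibration("top")
for n in HUE: print(n);show(rects(mask(im,n),.110,c))
h=cv2.cvtColor(im,cv2.COLOR_RGB2HSV)
for p in[(457,267),(329,269),(390,155),(248,190),(322,120),(351,179)]:print(p,h[p[1],p[0]])
b=cv2.inRange(h,(8,30,150),(30,130,255));b[:235]=0;b[300:]=0
show(rects(b,.018,c,200))
d=cv2.inRange(h,(0,0,0),(180,255,75));d[:240]=0;d[300:]=0;d[:,:260]=0;d[:,360:]=0;show(rects(d,.02,c,100))
big=np.hstack([cv2.resize(im[140:220,235:405],None,fx=4,fy=4,interpolation=2)]); 
big2=cv2.resize(im[235:300,235:405],None,fx=4,fy=4,interpolation=2)
cv2.imwrite("pics/crop0.png",np.vstack([big,big2])[:,:,::-1])
E
```

```text
red
  px(271,184) xy 638.8 122.0 mm size 63x43 yaw -87.0
  px(539,177) xy 647.6 -440.3 mm size 100x9 yaw -54.4
green
  px(311,181) xy 642.6 40.4 mm size 59x39 yaw -84.7
yellow
  px(351,178) xy 647.9 -44.7 mm size 61x41 yaw -84.4
blue
  px(385,177) xy 650.4 -113.9 mm size 38x35 yaw 4.2
(457, 267) [ 18  91 205]
(329, 269) [ 19 108 206]
(390, 155) [ 15  89 126]
(248, 190) [ 19 201 202]
(322, 120) [ 15 125 190]
(351, 179) [ 26 175 198]
  px(180,280) xy 432.5 333.1 mm size 91x84 yaw 89.1
  px(286,271) xy 448.8 98.4 mm size 67x52 yaw -0.5
  px(329,269) xy 451.2 0.9 mm size 87x62 yaw -87.0
  px(458,266) xy 454.0 -294.9 mm size 250x98 yaw -89.9
  px(327,290) xy 404.9 5.2 mm size 117x12 yaw -89.3
```

View pics/crop0.png

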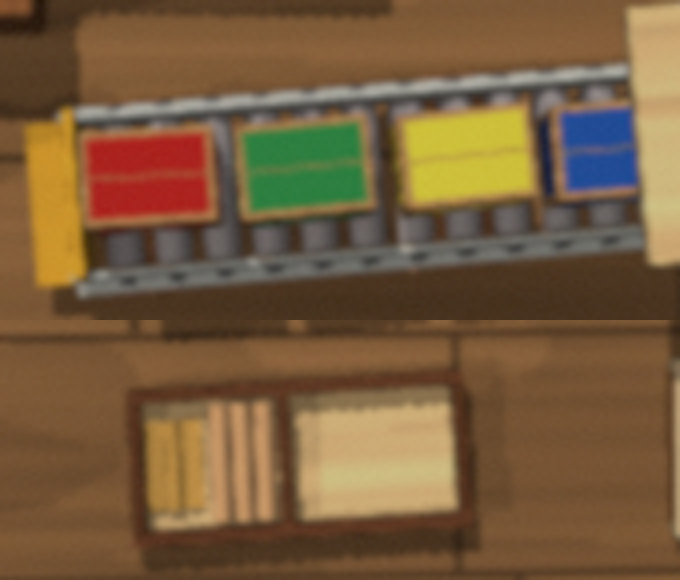

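The crop shows the rails tilted about 4°, with the tray's outer corners near (130,392), (462,372), (472,522), (142,542). Next I'll work out the tray and the first move.

```bash
cat >> h.py <<'E'
def go(x,y,z,yaw=None):
    s=env.get_state();r=R.from_quat(np.roll(s['orientation'],-1))
    d=r.inv().apply(np.array([x,y,z])-s['tcp_pos'])/.2
    tx=r.as_matrix()[:,0];cur=np.degrees(np.arctan2(tx[1],tx[0]))
    print('shift',d.round(3),'yaw %.1f'%cur,'' if yaw is None else 'wz %.3f'%(-(yaw-cur)/90), 'tcp',s['tcp_pos'].round(4),'t %.1f'%s['clock'])
E
python3 - <<'E'
from h import *
c=get_calibration("top")
q=np.array([(130,392),(462,372),(472,522),(142,542)],float); q[:,1]-=320; q=(q+.5)/4-.5+[235,235]
w=cast(q,.02,c)[:,:2]*1000; print(w.round(1)); m=w.mean(0)
d=(w[0]+w[3]-w[1]-w[2])/2; u=d/np.linalg.norm(d); print('yaw',np.degrees(np.arctan2(u[1],u[0])),np.linalg.norm(d),'bay',m-42*u)
r=np.array([(80,115),(625,72),(80,292),(640,240)],float); r=(r+.5)/4-.5+[235,140]
w=cast(r,.056,c)[:,:2]*1000;print('rails',w.round(1),[np.degrees(np.arctan2(*(w[i]-w[i+1])[::-1])) for i in (0,2)])
go(.648,-.045,.23,94)
E
```

```text
[[490.8 139.4]
 [499.5 -48.5]
 [415.  -52.9]
 [406.8 133.2]]
yaw 92.58434681551022 187.17469504335514 bay [454.92263189   0.86185817]
rails [[ 677.5  162.6]
 [ 699.1 -138.6]
 [ 580.3  163. ]
 [ 605.7 -145. ]] [np.float64(94.10431509100555), np.float64(94.70485065320759)]
shift [ 2.848 -1.313  0.005] yaw 24.7 wz -0.770 tcp [ 0.2405 -0.5219  0.2306] t 0.1
```

Emit:
jog_arm(motion=[0.95, -0.44, 0, 0, 0, -0.774, 1, 0.95, -0.44, 0, 0, 0, -0.774, 1, 0.95, -0.44, 0, 0, 0, -0.774, 1, 0.95, -0.44, 0, 0, 0, -0.774, 1, 0.95, -0.44, 0, 0, 0, -0.774, 1, 0.95, -0.44, 0, 0, 0, -0.774, 1, 0.95, -0.44, 0, 0, 0, -0.774, 1, 0.95, -0.44, 0, 0, 0, -0.774, 1], newtons=40)

```text
clock: 1.15
tcp_pos: [0.3763, -0.3626, 0.231]
orientation: [-0.0, 0.68, 0.733, 0.0]
wrist_force: [0.0, -0.4, -0.5]
finger_gap: 0.0856
grip_force: 0.0
```

```bash
python3 -c "
from h import *
go(.647,-.044,.2,94.4)"
```

```text
shift [1.486 1.47  0.155] yaw 94.3 wz -0.001 tcp [ 0.3763 -0.3626  0.231 ] t 1.1
```

Emit:
jog_arm(motion=[0.25, 0.25, 0, 0, 0, 0, 1, 0.5, 0.5, 0, 0, 0, 0, 1, 0.75, 0.75, 0, 0, 0, 0, 1, 0.95, 0.95, 0, 0, 0, 0, 1, 0.95, 0.95, 0, 0, 0, 0, 1])

```text
clock: 1.78
tcp_pos: [0.5528, -0.156, 0.2309]
orientation: [-0.0, 0.679, 0.735, 0.0]
wrist_force: [-1.1, -0.7, 1.2]
finger_gap: 0.0855
grip_force: 0.0
```

Emit:
jog_arm(motion=[0.3, 0.3, 0.08, 0, 0, 0, 1, 0.536, 0.52, 0.155, 0, 0, 0, 1, 0.536, 0.52, 0.155, 0, 0, 0, 1, 0.536, 0.52, 0.155, 0, 0, 0, 1, 0.536, 0.52, 0.155, 0, 0, 0, 1])

```text
clock: 2.4
tcp_pos: [0.6461, -0.045, 0.2003]
orientation: [-0.0, 0.68, 0.733, -0.0]
wrist_force: [-1.5, -0.2, -0.4]
finger_gap: 0.0853
grip_force: 0.0
```

```bash
python3 -c "
from h import *
go(.647,-.044,.075,94.4)
im=read_camera('wrist');cv2.imwrite('pics/w0.png',im[:,:,::-1])
c=get_calibration('wrist');print(c['world_from_camera'].round(3).tolist())
for n in HUE: print(n);show(rects(mask(im,n),.110,c,300))
"
```

```text
shift [0.005 0.005 0.626] yaw 94.3 wz -0.001 tcp [ 0.6461 -0.045   0.2003] t 2.4
[[0.997, 0.071, 0.024, 0.641], [0.075, -0.948, -0.308, 0.034], [0.001, 0.309, -0.951, 0.343], [0.0, 0.0, 0.0, 1.0]]
red
  px(337,12) xy 652.0 99.1 mm size 20x15 yaw 4.5
  px(306,12) xy 630.1 97.8 mm size 20x14 yaw 4.2
green
  px(333,96) xy 654.5 41.6 mm size 61x20 yaw -85.4
  px(304,97) xy 632.5 39.6 mm size 62x20 yaw -85.5
yellow
  px(304,204) xy 638.2 -45.9 mm size 62x20 yaw -84.1
  px(329,204) xy 659.3 -43.6 mm size 62x20 yaw -84.1
blue
  px(326,276) xy 662.1 -113.8 mm size 39x19 yaw -85.8
  px(302,277) xy 640.5 -115.9 mm size 40x19 yaw -85.7
```

View pics/w0.png

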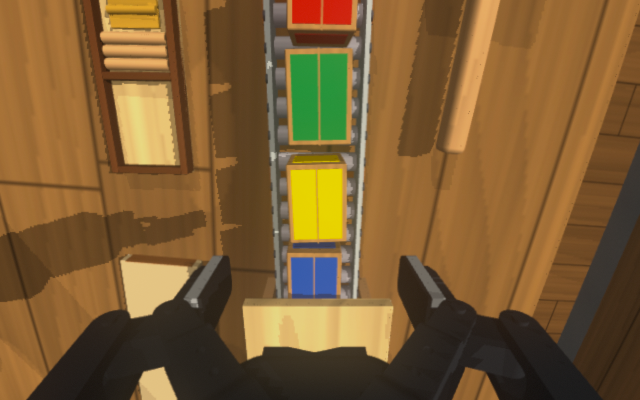

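The wrist view shows yellow (317,204) and green (319,97) on the lane and agrees with the top view to about 1 mm. Blue (314,277) is at the shelf edge. I'll grip yellow.

Emit:
jog_arm(motion=[0.003, 0.012, 0.25, 0, 0, 0, 1, 0.003, 0.012, 0.45, 0, 0, 0, 1, 0.003, 0.012, 0.58, 0, 0, 0, 1, 0.003, 0.012, 0.626, 0, 0, 0, 1, 0.003, 0.012, 0.626, 0, 0, 0, 0, 0.003, 0.012, 0.626, 0, 0, 0, 0, 0.003, 0.012, 0.626, 0, 0, 0, 0, 0.003, 0.012, 0.626, 0, 0, 0, 0, 0.003, 0.012, 0.626, 0, 0, 0, 0, 0.003, 0.012, 0.626, 0, 0, 0, 0])

```text
clock: 3.7
tcp_pos: [0.6502, -0.0436, 0.0771]
orientation: [0.002, 0.679, 0.734, 0.001]
wrist_force: [-0.1, -1.2, 6.3]
finger_gap: 0.0494
grip_force: 42.7
```

```bash
python3 -c "
from h import *
go(.454,-.372,.15);go(.454,-.372,.044)"
```

```text
shift [-1.563 -1.103 -0.366] yaw 94.4  tcp [ 0.6502 -0.0436  0.0771] t 3.7
shift [-1.562 -1.104  0.164] yaw 94.4  tcp [ 0.6502 -0.0436  0.0771] t 3.7
```

Emit:
jog_arm(motion=[0, 0, -0.2, 0, 0, 0, 0, 0, 0, -0.45, 0, 0, 0, 0, 0, -0.2, -0.5, 0, 0, 0, 0, 0, -0.45, -0.5, 0, 0, 0, 0, -0.2, -0.65, -0.5, 0, 0, 0, 0, -0.4, -0.8, -0.5, 0, 0, 0, 0, -0.65, -0.95, -0.5, 0, 0, 0, 0, -0.85, -0.97, -0.5, 0, 0, 0, 0, -0.9, -0.97, -0.5, 0, 0, 0, 0, -0.9, -0.97, -0.5, 0, 0, 0, 0])

```text
clock: 4.95
tcp_pos: [0.4693, -0.2376, 0.1748]
orientation: [-0.0, 0.68, 0.733, 0.0]
wrist_force: [0.0, 1.4, -3.7]
finger_gap: 0.0493
grip_force: 43.7
```

Emit:
jog_arm(motion=[-0.2, -0.05, 0, 0, 0, 0, 0, -0.45, -0.12, 0.1, 0, 0, 0, 0, -0.62, -0.12, 0.3, 0, 0, 0, 0, -0.656, -0.12, 0.45, 0, 0, 0, 0, -0.656, -0.12, 0.5, 0, 0, 0, 0, -0.656, -0.12, 0.5, 0, 0, 0, 0])

```text
clock: 5.7
tcp_pos: [0.4556, -0.3683, 0.0747]
orientation: [-0.001, 0.679, 0.734, 0.0]
wrist_force: [-0.0, 0.3, -2.9]
finger_gap: 0.0493
grip_force: 43.6
```

```bash
python3 -c "
from h import *
go(.454,-.372,.044)
im=read_camera('top');c=get_calibration('top');show(rects(mask(im,'yellow'),.0875,c))
print(env.get_state()['wrist_force'])"
```

```text
shift [-0.018 -0.009  0.154] yaw 94.5  tcp [ 0.4556 -0.3683  0.0747] t 5.7
  px(500,270) xy 451.7 -360.9 mm size 41x24 yaw 5.4
[-0.21480528 -0.62257527 -4.1923755 ]
```

Emit:
jog_arm(motion=[-0.018, -0.008, 0.08, 0, 0, 0, 0, -0.018, -0.008, 0.125, 0, 0, 0, 0, -0.018, -0.008, 0.148, 0, 0, 0, 0, -0.018, -0.008, 0.148, 0, 0, 0, 0, -0.018, -0.008, 0.148, 0, 0, 0, 1, -0.018, -0.008, 0.148, 0, 0, 0, 1, -0.018, -0.008, 0.148, 0, 0, 0, 1, -0.018, -0.008, -0.1, 0, 0, 0, 1, -0.018, -0.008, -0.35, 0, 0, 0, 1, -0.018, -0.008, -0.6, 0, 0, 0, 1, -0.018, -0.008, -0.6, 0, 0, 0, 1])

```text
clock: 7.12
tcp_pos: [0.4563, -0.376, 0.2003]
orientation: [0.005, 0.679, 0.734, -0.0]
wrist_force: [0.7, -0.1, -0.5]
finger_gap: 0.0852
grip_force: 0.0
```

```bash
python3 -c "
from h import *
im=read_camera('wrist');c=get_calibration('wrist');show(rects(mask(im,'yellow'),.078,c))
cv2.imwrite('pics/w1.png',im[:,:,::-1])
go(.643,.0405,.2);go(.643,.0405,.075)"
```

```text
px(322,191) xy 463.8 -371.3 mm size 61x20 yaw -84.4
  px(300,191) xy 442.9 -372.8 mm size 61x20 yaw -85.2
shift [ 1.999  1.095 -0.017] yaw 94.4  tcp [ 0.4553 -0.375   0.1976] t 7.2
shift [2.002 1.093 0.608] yaw 94.4  tcp [ 0.4553 -0.375   0.1976] t 7.2
```

View pics/w1.png

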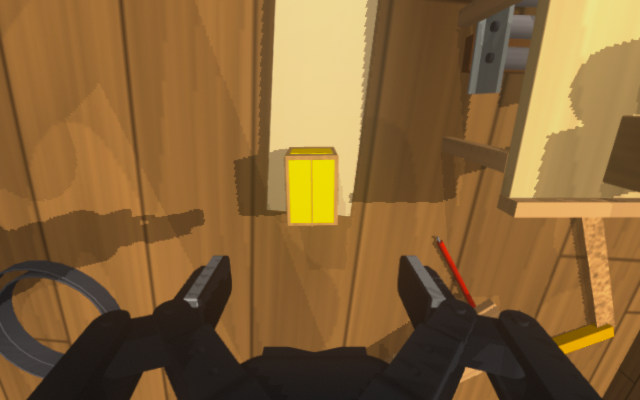

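Yellow stands on the board near its end (311,191), at (453,-372) mm. Next is green.

Emit:
jog_arm(motion=[0.3, 0.05, 0, 0, 0, 0, 1, 0.6, 0.1, 0, 0, 0, 0, 1, 0.9, 0.2, 0, 0, 0, 0, 1, 1, 0.3, 0, 0, 0, 0, 1, 1, 0.3, 0, 0, 0, 0, 1])

```text
clock: 7.8
tcp_pos: [0.4987, -0.1678, 0.1937]
orientation: [-0.001, 0.678, 0.735, -0.0]
wrist_force: [-0.3, 0.1, -0.6]
finger_gap: 0.0856
grip_force: 0.0
```

Emit:
jog_arm(motion=[0.25, 0.2, 0, 0, 0, 0, 1, 0.5, 0.4, 0, 0, 0, 0, 1, 0.75, 0.6, 0, 0, 0, 0, 1, 0.98, 0.78, 0, 0, 0, 0, 1, 0.99, 0.79, 0, 0, 0, 0, 1, 0.99, 0.79, 0, 0, 0, 0, 1])

```text
clock: 8.55
tcp_pos: [0.6405, 0.0389, 0.1936]
orientation: [-0.001, 0.679, 0.734, -0.001]
wrist_force: [0.1, 0.7, -0.2]
finger_gap: 0.0852
grip_force: 0.0
```

```bash
python3 -c "
from h import *
go(.643,.0405,.075,94.4)"
```

```text
shift [0.007 0.015 0.593] yaw 94.4 wz -0.000 tcp [0.6405 0.0389 0.1936] t 8.6
```

Emit:
jog_arm(motion=[0.007, 0.015, 0.25, 0, 0, 0, 1, 0.007, 0.015, 0.45, 0, 0, 0, 1, 0.007, 0.015, 0.56, 0, 0, 0, 1, 0.007, 0.015, 0.593, 0, 0, 0, 1, 0.007, 0.015, 0.593, 0, 0, 0, 0, 0.007, 0.015, 0.593, 0, 0, 0, 0, 0.007, 0.015, 0.593, 0, 0, 0, 0, 0.007, 0.015, 0.593, 0, 0, 0, 0, 0.007, 0.015, 0.593, 0, 0, 0, 0])

```text
clock: 9.68
tcp_pos: [0.645, 0.0412, 0.0782]
orientation: [0.001, 0.679, 0.734, 0.001]
wrist_force: [-0.2, -1.3, 7.0]
finger_gap: 0.0497
grip_force: 42.5
```

```bash
python3 -c "
from h import *
go(.454,-.293,.0455)"
```

```text
shift [-1.592 -1.081  0.162] yaw 94.4  tcp [0.645  0.0412 0.0782] t 9.7
```

Emit:
jog_arm(motion=[0, 0, -0.2, 0, 0, 0, 0, 0, 0, -0.45, 0, 0, 0, 0, 0, -0.2, -0.5, 0, 0, 0, 0, 0, -0.45, -0.5, 0, 0, 0, 0, -0.2, -0.65, -0.5, 0, 0, 0, 0, -0.4, -0.8, -0.5, 0, 0, 0, 0, -0.65, -0.95, -0.5, 0, 0, 0, 0, -0.85, -0.97, -0.5, 0, 0, 0, 0, -0.9, -0.97, -0.5, 0, 0, 0, 0, -0.9, -0.97, -0.5, 0, 0, 0, 0])

```text
clock: 10.92
tcp_pos: [0.4643, -0.1532, 0.1763]
orientation: [-0.0, 0.68, 0.733, 0.0]
wrist_force: [-0.4, 0.0, -1.9]
finger_gap: 0.0496
grip_force: 43.0
```

Emit:
jog_arm(motion=[-0.2, -0.05, 0, 0, 0, 0, 0, -0.45, -0.1, 0, 0, 0, 0, 0, -0.65, -0.1, 0, 0, 0, 0, 0, -0.68, -0.1, 0.1, 0, 0, 0, 0, -0.68, -0.1, 0.3, 0, 0, 0, 0, -0.68, -0.1, 0.5, 0, 0, 0, 0, -0.68, -0.1, 0.5, 0, 0, 0, 0])

```text
clock: 11.8
tcp_pos: [0.4529, -0.2866, 0.0734]
orientation: [-0.004, 0.679, 0.734, 0.0]
wrist_force: [-0.4, -0.2, -1.0]
finger_gap: 0.0493
grip_force: 43.0
```

```bash
python3 -c "
from h import *
go(.454,-.293,.046)"
```

```text
shift [-0.033  0.004  0.137] yaw 94.5  tcp [ 0.4529 -0.2866  0.0734] t 11.8
```

Emit:
jog_arm(motion=[-0.03, 0.005, 0.05, 0, 0, 0, 0, -0.03, 0.005, 0.11, 0, 0, 0, 0, -0.03, 0.005, 0.138, 0, 0, 0, 0, -0.03, 0.005, 0.138, 0, 0, 0, 0, -0.03, 0.005, 0.138, 0, 0, 0, 1, -0.03, 0.005, 0.138, 0, 0, 0, 1, -0.03, 0.005, 0.138, 0, 0, 0, 1, -0.03, 0.005, -0.1, 0, 0, 0, 1, -0.03, 0.005, -0.35, 0, 0, 0, 1, -0.03, 0.005, -0.6, 0, 0, 0, 1, -0.03, 0.005, -0.6, 0, 0, 0, 1])

```text
clock: 13.18
tcp_pos: [0.4585, -0.2981, 0.2014]
orientation: [0.005, 0.679, 0.734, 0.0]
wrist_force: [-0.2, 0.5, 0.3]
finger_gap: 0.0855
grip_force: 0.0
```

```bash
python3 -c "
from h import *
im=read_camera('wrist');c=get_calibration('wrist')
for n in ('yellow','green'): show(rects(mask(im,n),.078,c))
go(.639,.122,.2);go(.639,.122,.075)"
```

```text
px(303,263) xy 453.0 -371.6 mm size 61x41 yaw -85.1
  px(299,190) xy 444.5 -294.8 mm size 60x19 yaw -85.6
  px(322,190) xy 465.7 -292.7 mm size 61x19 yaw -85.7
  px(311,150) xy 452.4 -255.6 mm size 36x3 yaw 4.4
shift [ 2.02   1.066 -0.009] yaw 94.4  tcp [ 0.4575 -0.2971  0.1989] t 13.2
shift [2.022 1.064 0.616] yaw 94.4  tcp [ 0.4575 -0.2971  0.1989] t 13.2
```

Emit:
jog_arm(motion=[0.3, 0.05, 0, 0, 0, 0, 1, 0.6, 0.1, 0, 0, 0, 0, 1, 0.9, 0.2, 0, 0, 0, 0, 1, 1, 0.3, 0, 0, 0, 0, 1, 1, 0.3, 0, 0, 0, 0, 1])

```text
clock: 13.85
tcp_pos: [0.5007, -0.0902, 0.1951]
orientation: [-0.001, 0.678, 0.735, -0.0]
wrist_force: [0.4, -1.5, -0.2]
finger_gap: 0.0852
grip_force: 0.0
```

Emit:
jog_arm(motion=[0.25, 0.2, 0, 0, 0, 0, 1, 0.5, 0.4, 0, 0, 0, 0, 1, 0.75, 0.6, 0, 0, 0, 0, 1, 0.98, 0.76, 0, 0, 0, 0, 1, 1, 0.77, 0, 0, 0, 0, 1, 1, 0.77, 0, 0, 0, 0, 1])

```text
clock: 14.6
tcp_pos: [0.6382, 0.1182, 0.195]
orientation: [-0.001, 0.68, 0.734, -0.001]
wrist_force: [-0.1, -0.5, 0.1]
finger_gap: 0.0852
grip_force: 0.0
```

```bash
python3 -c "
from h import *
go(.639,.122,.075,94.4)
im=read_camera('wrist');c=get_calibration('wrist')
for n in ('red',): show(rects(mask(im,n),.110,c))
"
```

```text
shift [0.019 0.007 0.6  ] yaw 94.4 wz -0.000 tcp [0.6382 0.1182 0.195 ] t 14.6
  px(316,202) xy 639.8 121.4 mm size 62x41 yaw -87.1
  px(316,156) xy 637.1 160.5 mm size 37x5 yaw 4.3
```

Emit:
jog_arm(motion=[0.018, 0.01, 0.25, 0, 0, 0, 1, 0.018, 0.01, 0.45, 0, 0, 0, 1, 0.018, 0.01, 0.56, 0, 0, 0, 1, 0.018, 0.01, 0.6, 0, 0, 0, 1, 0.018, 0.01, 0.6, 0, 0, 0, 0, 0.018, 0.01, 0.6, 0, 0, 0, 0, 0.018, 0.01, 0.6, 0, 0, 0, 0, 0.018, 0.01, 0.6, 0, 0, 0, 0, 0.018, 0.01, 0.6, 0, 0, 0, 0])

```text
clock: 15.78
tcp_pos: [0.6416, 0.1229, 0.0783]
orientation: [0.001, 0.679, 0.734, 0.001]
wrist_force: [-0.8, -0.2, 6.3]
finger_gap: 0.0492
grip_force: 42.9
```

Emit:
jog_arm(motion=[0, 0, -0.2, 0, 0, 0, 0, 0, 0, -0.45, 0, 0, 0, 0, 0, -0.2, -0.5, 0, 0, 0, 0, 0, -0.45, -0.5, 0, 0, 0, 0, -0.2, -0.65, -0.5, 0, 0, 0, 0, -0.4, -0.8, -0.5, 0, 0, 0, 0, -0.65, -0.95, -0.5, 0, 0, 0, 0, -0.85, -0.97, -0.5, 0, 0, 0, 0, -0.9, -0.97, -0.5, 0, 0, 0, 0, -0.9, -0.97, -0.5, 0, 0, 0, 0])

```text
clock: 17.02
tcp_pos: [0.4611, -0.0716, 0.1763]
orientation: [-0.0, 0.68, 0.733, 0.0]
wrist_force: [1.5, -0.2, -4.1]
finger_gap: 0.0493
grip_force: 44.2
```

Emit:
jog_arm(motion=[-0.2, -0.05, 0, 0, 0, 0, 0, -0.45, -0.08, 0, 0, 0, 0, 0, -0.65, -0.08, 0, 0, 0, 0, 0, -0.7, -0.08, 0.1, 0, 0, 0, 0, -0.7, -0.08, 0.3, 0, 0, 0, 0, -0.7, -0.08, 0.5, 0, 0, 0, 0, -0.7, -0.08, 0.5, 0, 0, 0, 0, -0.7, -0.08, 0.5, 0, 0, 0, 0])

```text
clock: 18.02
tcp_pos: [0.4568, -0.2118, 0.0775]
orientation: [0.0, 0.679, 0.734, 0.0]
wrist_force: [0.3, 0.4, -2.8]
finger_gap: 0.0493
grip_force: 44.2
```

```bash
python3 -c "
from h import *
go(.454,-.214,.046)"
```

```text
shift [-0.01  -0.015  0.158] yaw 94.5  tcp [ 0.4568 -0.2118  0.0775] t 18.0
```

Emit:
jog_arm(motion=[-0.01, -0.012, 0.08, 0, 0, 0, 0, -0.01, -0.012, 0.13, 0, 0, 0, 0, -0.01, -0.012, 0.155, 0, 0, 0, 0, -0.01, -0.012, 0.155, 0, 0, 0, 0, -0.01, -0.012, 0.155, 0, 0, 0, 1, -0.01, -0.012, 0.155, 0, 0, 0, 1, -0.01, -0.012, 0.155, 0, 0, 0, 1, -0.01, -0.012, -0.1, 0, 0, 0, 1, -0.01, -0.012, -0.35, 0, 0, 0, 1, -0.01, -0.012, -0.6, 0, 0, 0, 1, -0.01, -0.012, -0.6, 0, 0, 0, 1])

```text
clock: 19.4
tcp_pos: [0.4561, -0.2161, 0.201]
orientation: [0.004, 0.679, 0.734, 0.001]
wrist_force: [0.3, -0.8, -1.2]
finger_gap: 0.0858
grip_force: 0.0
```

```bash
python3 -c "
from h import *
im=read_camera('wrist');c=get_calibration('wrist')
for n in ('green','red'): show(rects(mask(im,n),.078,c))
im=read_camera('top');c=get_calibration('top')
cv2.imwrite('pics/top1.png',im[:,:,::-1])
for n in ('yellow','green','red'): show(rects(mask(im,n),.078,c))
k=mask(im,'blue');show(rects(k,.11,c));kk=cv2.findContours(k,0,1)[0];kk=max(kk,key=cv2.contourArea);print((cast(cv2.boxPoints(cv2.minAreaRect(kk)),.11,c)*1000).round(1))
go(.654,-.1,.2)"
```

```text
px(318,266) xy 465.9 -292.4 mm size 60x19 yaw -85.9
  px(296,266) xy 444.0 -294.0 mm size 60x19 yaw -86.1
  px(323,191) xy 464.1 -211.7 mm size 61x19 yaw -85.7
  px(300,191) xy 442.5 -213.3 mm size 61x20 yaw -85.6
  px(311,151) xy 450.3 -174.1 mm size 37x4 yaw 4.4
  px(501,263) xy 465.7 -367.3 mm size 46x15 yaw -86.1
  px(431,270) xy 453.5 -215.4 mm size 62x43 yaw -85.6
  px(538,177) xy 650.7 -456.7 mm size 104x9 yaw -54.4
  px(384,177) xy 650.4 -113.8 mm size 38x35 yaw 4.2
[[ 668.1  -95.1  110. ]
 [ 671.  -129.8  110. ]
 [ 632.7 -132.6  110. ]
 [ 629.9  -97.9  110. ]]
shift [ 0.495  1.041 -0.015] yaw 94.4  tcp [ 0.4539 -0.2147  0.1969] t 19.5
```

View pics/top1.png

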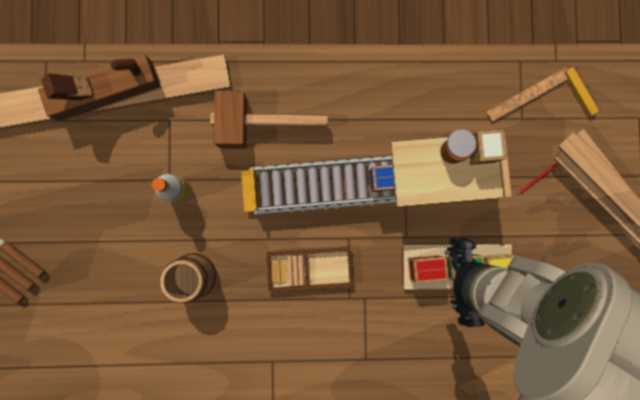

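Top view after clearing: red (431,270), green and yellow stand on the board (yellow partly hidden by the arm), and blue (384,177) is alone on the lane. I'll go to blue.

Emit:
jog_arm(motion=[0.25, 0.1, 0, 0, 0, 0, 1, 0.45, 0.3, 0, 0, 0, 0, 1, 0.46, 0.55, 0, 0, 0, 0, 1, 0.46, 0.8, 0, 0, 0, 0, 1, 0.46, 0.98, 0, 0, 0, 0, 1, 0.46, 0.98, 0, 0, 0, 0, 1, 0.46, 0.98, 0, 0, 0, 0, 1])

```text
clock: 20.38
tcp_pos: [0.6406, -0.1074, 0.1945]
orientation: [-0.002, 0.679, 0.734, -0.001]
wrist_force: [-0.5, -0.4, -0.2]
finger_gap: 0.0854
grip_force: 0.0
```

```bash
python3 -c "
from h import *
im=read_camera('wrist');c=get_calibration('wrist')
cv2.imwrite('pics/w2.png',im[:,:,::-1])
k=mask(im,'blue');show(rects(k,.11,c))
go(.650,-.110,.078,94.4)"
```

```text
px(340,216) xy 662.4 -113.0 mm size 38x19 yaw -84.8
  px(313,216) xy 640.4 -114.9 mm size 38x19 yaw -85.6
  px(326,180) xy 648.6 -83.6 mm size 36x6 yaw 4.4
shift [-0.016  0.048  0.586] yaw 94.4 wz -0.000 tcp [ 0.6405 -0.1076  0.1953] t 20.4
```

View pics/w2.png

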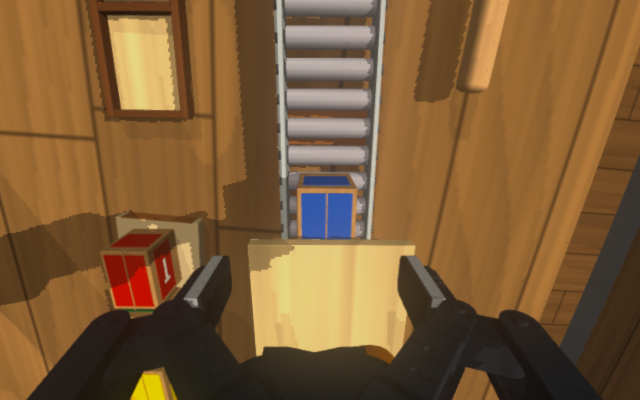

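The view shows the free part of blue (327,216) between its front edge and the shelf edge (row 243). I'll grip at y≈-0.107.

Emit:
jog_arm(motion=[0, 0.053, 0.2, 0, 0, 0, 1, 0, 0.053, 0.4, 0, 0, 0, 1, 0, 0.053, 0.54, 0, 0, 0, 1, 0, 0.053, 0.586, 0, 0, 0, 1, 0, 0.053, 0.586, 0, 0, 0, 1])

```text
clock: 21.05
tcp_pos: [0.6519, -0.1071, 0.0796]
orientation: [-0.0, 0.68, 0.734, -0.0]
wrist_force: [-0.0, 0.0, 1.5]
finger_gap: 0.0853
grip_force: 0.0
```

Emit:
jog_arm(motion=[0, 0, 0, 0, 0, 0, 0, 0, 0, 0, 0, 0, 0, 0, 0, 0, 0, 0, 0, 0, 0, 0, 0, 0, 0, 0, 0, 0, 0, 0, 0, 0, 0, 0, 0])

```text
clock: 21.68
tcp_pos: [0.6531, -0.1072, 0.0811]
orientation: [0.001, 0.679, 0.734, 0.0]
wrist_force: [-2.6, 0.3, 6.1]
finger_gap: 0.0494
grip_force: 41.4
```

Emit:
jog_arm(motion=[0.04, 0, 0, 0, 0, 0, 0, 0.12, 0, 0, 0, 0, 0, 0, 0.22, 0, 0, 0, 0, 0, 0, 0.32, 0, 0, 0, 0, 0, 0, 0.42, 0, 0, 0, 0, 0, 0, 0.52, 0, 0, 0, 0, 0, 0, 0.62, 0, 0, 0, 0, 0, 0, 0.72, 0, 0, 0, 0, 0, 0, 0.8, 0, 0, 0, 0, 0, 0, 0.85, 0, 0, 0, 0, 0, 0, 0.85, 0, 0, 0, 0, 0, 0])

```text
clock: 23.05
tcp_pos: [0.6405, 0.0638, 0.0811]
orientation: [0.001, 0.679, 0.734, 0.001]
wrist_force: [-0.2, 0.7, 4.9]
finger_gap: 0.0489
grip_force: 41.6
```

```bash
python3 -c "
from h import *
im=read_camera('top');c=get_calibration('top')
cv2.imwrite('pics/top2.png',im[120:240,220:420,::-1])
show(rects(mask(im,'blue'),.11,c,20))
print(env.get_state()['wrist_force'],env.get_state()['finger_gap'])
h=cv2.cvtColor(im,cv2.COLOR_RGB2HSV);s=cv2.inRange(h,(15,160,120),(24,255,255));s[:,:235]=0;s[:,265:]=0;show(rects(s,.074,c))
go(.64,.123,.1)"
```

```text
[-1.25657442  0.35570706  5.22429609] 0.049686063500416114
  px(244,191) xy 625.5 183.3 mm size 89x13 yaw 2.9
shift [ 0.297  0.021 -0.095] yaw 94.5  tcp [0.6405 0.0635 0.0811] t 23.1
```

View pics/top2.png

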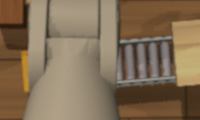

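The arm hides blue in that view, so I'll go on slowly and use force to detect the stop.

Emit:
jog_arm(motion=[0.05, 0, 0, 0, 0, 0, 0, 0.12, 0, 0, 0, 0, 0, 0, 0.2, 0, 0, 0, 0, 0, 0, 0.27, 0, 0, 0, 0, 0, 0, 0.31, 0, 0, 0, 0, 0, 0, 0.34, 0, 0, 0, 0, 0, 0, 0.36, 0, 0, 0, 0, 0, 0, 0.375, 0, 0, 0, 0, 0, 0, 0.385, 0, 0, 0, 0, 0, 0, 0.385, 0, 0, 0, 0, 0, 0])

```text
clock: 24.35
tcp_pos: [0.6349, 0.1398, 0.0811]
orientation: [0.001, 0.679, 0.734, 0.001]
wrist_force: [-0.4, 0.1, 5.8]
finger_gap: 0.0497
grip_force: 41.4
```

```bash
python3 -c "
from h import *
im=read_camera('wrist');c=get_calibration('wrist')
cv2.imwrite('pics/w3.png',im[:,:,::-1])
k=mask(im,'blue');show(rects(k,.11,c))
go(.64,.123,.1)"
```

```text
px(338,308) xy 646.7 129.0 mm size 50x20 yaw -86.8
  px(290,308) xy 625.0 128.2 mm size 49x20 yaw -86.8
  px(316,236) xy 633.9 166.6 mm size 35x10 yaw -1.3
shift [-0.086  0.019 -0.095] yaw 94.4  tcp [0.6349 0.1398 0.0811] t 24.4
```

View pics/w3.png

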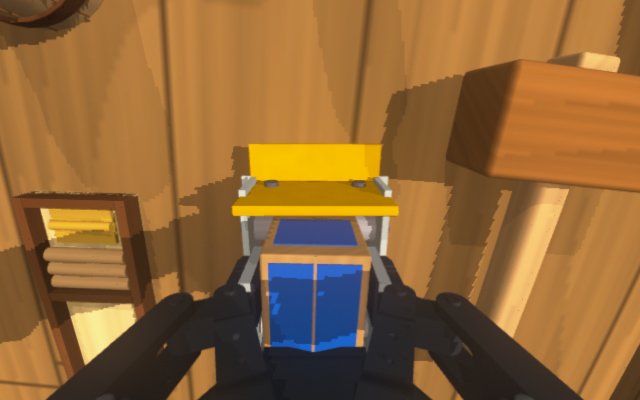

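The view shows blue's top (314,305), with the stop's near edge at about row 213 and a small gap between them.

```bash
python3 -c "
from h import *
c=get_calibration('wrist')
print(cast([(316,215),(316,207)],.074,c), cast([(316,215)],.062,c),cast([(315,262),(315,248)],.11,c))
c=get_calibration('top')
print(cast([(254,178),(256,205)],.074,c))"
```

```text
[[0.63463459 0.16290613 0.074     ]
 [0.63426721 0.16753523 0.074     ]] [[0.63511386 0.1584156  0.062     ]] [[0.63450686 0.1543108  0.11      ]
 [0.63397218 0.16113844 0.11      ]]
[[0.65434237 0.16193094 0.074     ]
 [0.59614571 0.1579186  0.074     ]]
```

Emit:
jog_arm(motion=[0.008, 0, 0, 0, 0, 0, 0, 0.016, 0, 0, 0, 0, 0, 0, 0.024, 0, 0, 0, 0, 0, 0, 0.03, 0, 0, 0, 0, 0, 0, 0.03, 0, 0, 0, 0, 0, 0])

```text
clock: 25.02
tcp_pos: [0.6346, 0.1441, 0.0811]
orientation: [0.002, 0.68, 0.734, 0.0]
wrist_force: [0.3, -4.9, 4.7]
finger_gap: 0.0495
grip_force: 41.0
```

Contact with the stop is felt (4.9 N). I'll ease off, release and re-centre.

Emit:
jog_arm(motion=[-0.01, 0, 0, 0, 0, 0, 0, -0.01, 0, 0, 0, 0, 0, 0, -0.01, 0, 0, 0, 0, 0, 1, -0.01, 0, 0, 0, 0, 0, 1, -0.01, 0, 0, 0, 0, 0, 1, -0.01, 0, 0, 0, 0, 0, 1, -0.01, 0, -0.2, 0, 0, 0, 1, -0.05, 0, -0.4, 0, 0, 0, 1, -0.1, 0, -0.6, 0, 0, 0, 1, -0.1, 0, -0.6, 0, 0, 0, 1, -0.1, 0, -0.6, 0, 0, 0, 1])

```text
clock: 26.4
tcp_pos: [0.6345, 0.1254, 0.1988]
orientation: [-0.0, 0.679, 0.734, -0.0]
wrist_force: [0.5, 0.7, -0.0]
finger_gap: 0.0856
grip_force: 0.0
```

```bash
python3 -c "
from h import *
im=read_camera('wrist');c=get_calibration('wrist')
show(rects(mask(im,'blue'),.11,c))
h=cv2.cvtColor(im,cv2.COLOR_RGB2HSV);s=cv2.inRange(h,(20,180,120),(26,255,255));s[:, :200]=0;s[:,420:]=0;k=max(cv2.findContours(s,0,1)[0],key=cv2.contourArea);print((cast(cv2.boxPoints(cv2.minAreaRect(k)),.074,c)*1000).round(1))
go(.634,.127,.075,94.4)"
```

```text
px(329,205) xy 646.1 127.1 mm size 61x19 yaw -87.0
  px(303,204) xy 625.0 126.0 mm size 60x19 yaw -86.9
[[587.3 193.4  74. ]
 [674.4 200.2  74. ]
 [678.8 166.8  74. ]
 [588.3 159.8  74. ]]
shift [0.008 0.002 0.615] yaw 94.4 wz 0.000 tcp [0.634  0.1255 0.198 ] t 26.4
```

Emit:
jog_arm(motion=[0.005, 0.009, 0.25, 0, 0, 0, 1, 0.005, 0.009, 0.45, 0, 0, 0, 1, 0.005, 0.009, 0.56, 0, 0, 0, 1, 0.005, 0.009, 0.61, 0, 0, 0, 1, 0.005, 0.009, 0.61, 0, 0, 0, 0, 0.005, 0.009, 0.61, 0, 0, 0, 0, 0.005, 0.009, 0.61, 0, 0, 0, 0, 0.005, 0.009, 0.61, 0, 0, 0, 0, 0.005, 0.009, 0.61, 0, 0, 0, 0, 0.005, 0.009, 0.61, 0, 0, 0, 0])

```text
clock: 27.7
tcp_pos: [0.6373, 0.1267, 0.0785]
orientation: [0.001, 0.679, 0.734, 0.001]
wrist_force: [0.5, 0.0, 5.5]
finger_gap: 0.0496
grip_force: 42.6
```

Emit:
jog_arm(motion=[0, 0, -0.2, 0, 0, 0, 0, 0, 0, -0.4, 0, 0, 0, 0, 0, 0, -0.5, 0, 0, 0, 0, -0.1, -0.3, -0.5, 0, 0, 0, 0, -0.3, -0.6, -0.5, 0, 0, 0, 0, -0.5, -0.85, -0.5, 0, 0, 0, 0, -0.55, -0.9, -0.5, 0, 0, 0, 0, -0.55, -0.9, -0.5, 0, 0, 0, 0, -0.55, -0.9, -0.5, 0, 0, 0, 0])

```text
clock: 28.82
tcp_pos: [0.4657, 0.0032, 0.1771]
orientation: [0.0, 0.68, 0.734, 0.0]
wrist_force: [-0.6, 0.3, -2.9]
finger_gap: 0.0493
grip_force: 43.8
```

```bash
python3 -c "
from h import *
go(.454,.001,.03,92.6)
im=read_camera('wrist');c=get_calibration('wrist')
h=cv2.cvtColor(im,cv2.COLOR_RGB2HSV)
cv2.imwrite('pics/w4.png',im[:,:,::-1])
im=read_camera('top');c=get_calibration('top')
show(rects(mask(im,'blue'),.207,c))
"
```

```text
shift [-0.007 -0.059  0.736] yaw 94.4 wz 0.020 tcp [0.4657 0.0032 0.1771] t 28.8
```

View pics/w4.png

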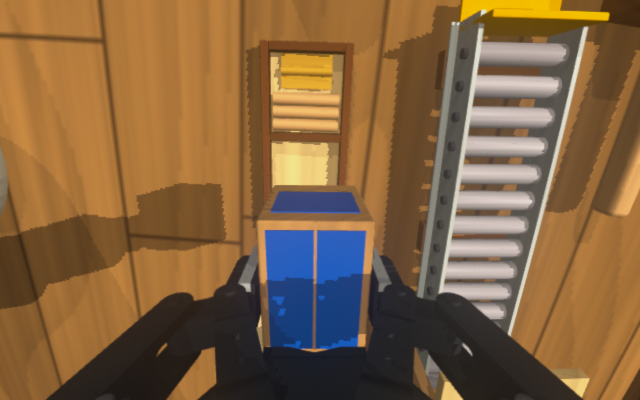

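The view shows the tray: outer corners (261,42), (353,42), with the divider wall at rows 133–142 between columns 272 and 340. I'll refine the bay centre from these.

```bash
python3 -c "
from h import *
c=get_calibration('wrist')
w=cast([(261,42),(353,42),(263,138),(350,138)],.02,c)[:,:2]*1000;print(w.round(1))
a=(w[0]+w[1])/2;b=(w[2]+w[3])/2;u=(a-b)/np.linalg.norm(a-b);print(u,np.degrees(np.arctan2(u[1],u[0])),np.linalg.norm(a-b),'bay',b-50*u,a-138*u)
go(.454,.001,.0345,92.6)
"
```

```text
[[406.8 137. ]
 [491.8 143.5]
 [411.1  49.3]
 [499.   56.1]]
[-0.06487855  0.99789317] 93.71987973428291 87.74796847842677 bay [458.26091915   2.78461064] [458.27727059   2.53311011]
shift [-0.008 -0.061  0.713] yaw 94.5 wz 0.021 tcp [0.466  0.0036 0.1771] t 28.9
```

Emit:
jog_arm(motion=[-0.005, -0.046, 0.2, 0, 0, 0.008, 0, -0.005, -0.046, 0.4, 0, 0, 0.008, 0, -0.005, -0.046, 0.5, 0, 0, 0.008, 0, -0.005, -0.046, 0.58, 0, 0, 0.008, 0, -0.005, -0.046, 0.58, 0, 0, 0.008, 0, -0.005, -0.046, 0.58, 0, 0, 0.008, 0])

```text
clock: 29.68
tcp_pos: [0.457, 0.0016, 0.0617]
orientation: [0.0, 0.684, 0.73, 0.0]
wrist_force: [0.2, 0.3, -3.0]
finger_gap: 0.0493
grip_force: 43.6
```

```bash
python3 -c "
from h import *
go(.457,.002,.0345,93.8);print(env.get_state()['wrist_force'])
"
```

```text
shift [ 0.002 -0.     0.136] yaw 93.7 wz -0.001 tcp [0.457  0.0016 0.0617] t 29.7
[ 0.19796071  0.33955079 -2.9795439 ]
```

Emit:
jog_arm(motion=[0, 0, 0.06, 0, 0, 0, 0, 0, 0, 0.11, 0, 0, 0, 0, 0, 0, 0.135, 0, 0, 0, 0, 0, 0, 0.135, 0, 0, 0, 0, 0, 0, 0.135, 0, 0, 0, 0])

```text
clock: 30.3
tcp_pos: [0.4558, 0.0014, 0.0345]
orientation: [-0.0, 0.684, 0.729, -0.0]
wrist_force: [-4.7, 0.8, 4.8]
finger_gap: 0.0494
grip_force: 44.5
```

Emit:
jog_arm(motion=[0, 0, 0, 0, 0, 0, 1, 0, 0, 0, 0, 0, 0, 1, 0, 0, 0, 0, 0, 0, 1, 0, 0, -0.2, 0, 0, 0, 1, 0, 0, -0.5, 0, 0, 0, 1, 0, 0, -0.83, 0, 0, -0.008, 1, 0, 0, -0.83, 0, 0, -0.008, 1])

```text
clock: 31.18
tcp_pos: [0.4595, 0.0009, 0.2053]
orientation: [0.004, 0.679, 0.734, 0.003]
wrist_force: [0.4, 0.3, -0.3]
finger_gap: 0.0855
grip_force: 0.0
```

```bash
python3 -c "
from h import *
im=read_camera('wrist');c=get_calibration('wrist')
show(rects(mask(im,'blue'),.066,c))
cv2.imwrite('pics/w5.png',im[:,:,::-1])
go(.453,-.213,.2,94.4);go(.453,-.213,.045,94.4)
"
```

```text
px(320,188) xy 465.3 3.0 mm size 60x19 yaw -87.3
  px(298,188) xy 444.0 1.6 mm size 60x19 yaw -86.0
  px(310,150) xy 452.7 40.5 mm size 34x3 yaw 4.3
shift [-1.065 -0.108  0.017] yaw 94.4 wz -0.000 tcp [0.4583 0.001  0.2031] t 31.2
shift [-1.064 -0.113  0.792] yaw 94.4 wz -0.000 tcp [0.4583 0.001  0.2031] t 31.2
```

View pics/w5.png

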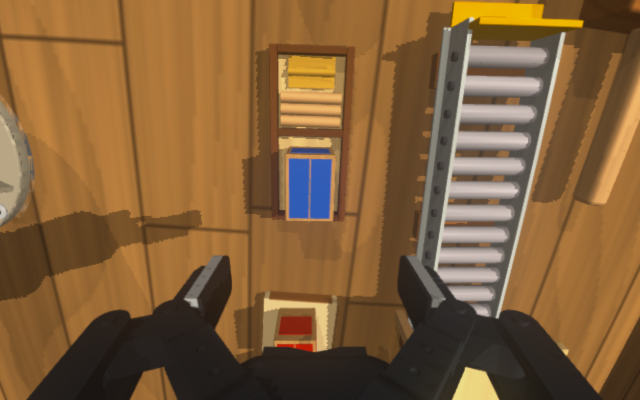

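Blue (310,187) sits inside the empty bay. I'll check its centring and start on the returns.

```bash
python3 -c "
from h import *
c=get_calibration('wrist')
w=cast([(271,46),(353,46),(273,133),(350,133)],.02,c)[:,:2]*1000;print(w.round(1))
a=(w[0]+w[1])/2;b=(w[2]+w[3])/2;u=(a-b)/np.linalg.norm(a-b);print(np.degrees(np.arctan2(u[1],u[0])),'bay',b-50*u,a-138*u)
"
```

```text
[[405.9 136. ]
 [488.5 142.4]
 [411.   49.9]
 [495.1  56.4]]
93.9228173781392 bay [456.50626306   3.27504496] [456.62532353   1.53879285]
```

Emit:
jog_arm(motion=[-0.3, -0.03, 0, 0, 0, 0, 1, -0.6, -0.06, 0, 0, 0, 0, 1, -0.9, -0.1, 0, 0, 0, 0, 1, -1, -0.108, 0, 0, 0, 0, 1, -1, -0.108, 0, 0, 0, 0, 1])

```text
clock: 31.85
tcp_pos: [0.4493, -0.2003, 0.1987]
orientation: [-0.001, 0.68, 0.733, -0.0]
wrist_force: [-0.6, -0.4, 0.6]
finger_gap: 0.0857
grip_force: 0.0
```

```bash
python3 -c "
from h import *
im=read_camera('wrist');c=get_calibration('wrist')
for n in ('red','green'):show(rects(mask(im,n),.078,c))
go(.453,-.213,.045,94.4)
"
```

```text
px(330,209) xy 465.9 -212.4 mm size 61x19 yaw -85.3
  px(306,209) xy 443.7 -214.1 mm size 61x20 yaw -85.5
  px(318,169) xy 451.2 -173.4 mm size 37x6 yaw 4.4
  px(325,282) xy 467.5 -293.5 mm size 61x19 yaw -85.7
  px(304,282) xy 446.0 -295.2 mm size 61x20 yaw -85.6
shift [-0.072  0.015  0.77 ] yaw 94.3 wz -0.001 tcp [ 0.4493 -0.1991  0.199 ] t 31.9
```

Emit:
jog_arm(motion=[-0.073, 0.02, 0.3, 0, 0, 0, 1, -0.073, 0.02, 0.55, 0, 0, 0, 1, -0.073, 0.02, 0.7, 0, 0, 0, 1, -0.073, 0.02, 0.765, 0, 0, 0, 1, -0.073, 0.02, 0.765, 0, 0, 0, 0, -0.073, 0.02, 0.765, 0, 0, 0, 0, -0.073, 0.02, 0.765, 0, 0, 0, 0, -0.073, 0.02, 0.765, 0, 0, 0, 0, -0.073, 0.02, 0.765, 0, 0, 0, 0])

```text
clock: 33.02
tcp_pos: [0.4561, -0.2144, 0.0489]
orientation: [0.001, 0.679, 0.734, 0.0]
wrist_force: [-0.8, 1.6, 6.7]
finger_gap: 0.0494
grip_force: 44.0
```

```bash
python3 -c "
from h import *
go(.641,.122,.045,94.4)
"
```

```text
shift [1.606 1.051 0.02 ] yaw 94.4 wz 0.000 tcp [ 0.4561 -0.2144  0.0489] t 33.0
```

Emit:
jog_arm(motion=[0, 0, -0.2, 0, 0, 0, 0, 0, 0, -0.45, 0, 0, 0, 0, 0.1, 0, -0.6, 0, 0, 0, 0, 0.3, 0, -0.6, 0, 0, 0, 0, 0.55, 0.05, -0.6, 0, 0, 0, 0, 0.8, 0.1, -0.6, 0, 0, 0, 0, 0.95, 0.2, -0.6, 0, 0, 0, 0, 0.95, 0.2, -0.6, 0, 0, 0, 0])

```text
clock: 34.02
tcp_pos: [0.4811, -0.0195, 0.1673]
orientation: [0.0, 0.678, 0.735, 0.0]
wrist_force: [-1.3, -0.1, -3.7]
finger_gap: 0.0494
grip_force: 44.2
```

Emit:
jog_arm(motion=[0.2, 0.2, 0, 0, 0, 0, 0, 0.4, 0.4, 0, 0, 0, 0, 0, 0.55, 0.6, 0, 0, 0, 0, 0, 0.65, 0.8, 0, 0, 0, 0, 0, 0.65, 0.85, 0.1, 0, 0, 0, 0, 0.65, 0.85, 0.2, 0, 0, 0, 0, 0.65, 0.85, 0.3, 0, 0, 0, 0, 0.65, 0.85, 0.3, 0, 0, 0, 0])

```text
clock: 35.02
tcp_pos: [0.6372, 0.1196, 0.1042]
orientation: [-0.002, 0.68, 0.733, -0.003]
wrist_force: [-0.6, 0.8, -3.3]
finger_gap: 0.0491
grip_force: 44.5
```

```bash
python3 -c "
from h import *
go(.641,.121,.081,94.4)
"
```

```text
shift [0.006 0.02  0.116] yaw 94.3 wz -0.001 tcp [0.6372 0.1196 0.1042] t 35.0
```

Emit:
jog_arm(motion=[0.006, 0.016, 0.05, 0, 0, 0, 0, 0.006, 0.016, 0.09, 0, 0, 0, 0, 0.006, 0.016, 0.115, 0, 0, 0, 0, 0.006, 0.016, 0.115, 0, 0, 0, 0, 0.006, 0.016, 0.115, 0, 0, 0, 1, 0.006, 0.016, 0.115, 0, 0, 0, 1, 0.006, 0.016, 0.115, 0, 0, 0, 1, 0.006, 0.016, 0.115, 0, 0, 0, 1, 0.006, 0.016, 0, 0, 0, 0, 1, 0.006, 0.016, -0.25, 0, 0, 0, 1, 0.006, 0.016, -0.48, 0, 0, 0, 1, 0.006, 0.016, -0.48, 0, 0, 0, 1])

```text
clock: 36.52
tcp_pos: [0.6457, 0.1229, 0.2085]
orientation: [0.003, 0.679, 0.734, 0.003]
wrist_force: [0.7, 0.4, -0.4]
finger_gap: 0.0857
grip_force: 0.0
```

```bash
python3 -c "
from h import *
im=read_camera('wrist');c=get_calibration('wrist')
for n in ('red',):show(rects(mask(im,n),.11,c))
go(.456,-.2945,.2,94.4)
"
```

```text
px(322,202) xy 652.5 124.3 mm size 61x20 yaw -85.7
  px(298,201) xy 631.2 122.7 mm size 61x20 yaw -85.5
  px(310,158) xy 639.0 162.5 mm size 36x4 yaw 4.4
shift [-2.008 -1.1    0.024] yaw 94.4 wz 0.000 tcp [0.6445 0.1227 0.2057] t 36.6
```

Red is back, within about 3 mm of its start. Green next.

Emit:
jog_arm(motion=[-0.1, -0.28, 0, 0, 0, 0, 1, -0.25, -0.55, 0, 0, 0, 0, 1, -0.5, -0.75, 0, 0, 0, 0, 1, -0.75, -0.95, 0, 0, 0, 0, 1, -1, -1, 0, 0, 0, 0, 1, -1, -1, 0, 0, 0, 0, 1])

```text
clock: 37.33
tcp_pos: [0.4576, -0.0948, 0.2021]
orientation: [-0.001, 0.682, 0.732, -0.001]
wrist_force: [0.4, 0.9, -0.2]
finger_gap: 0.0855
grip_force: 0.0
```

Emit:
jog_arm(motion=[-0.3, -0.05, 0, 0, 0, 0, 1, -0.6, -0.1, 0, 0, 0, 0, 1, -0.9, -0.1, 0, 0, 0, 0, 1, -0.98, -0.1, 0.02, 0, 0, 0, 1, -0.98, -0.1, 0.02, 0, 0, 0, 1])

```text
clock: 37.95
tcp_pos: [0.4538, -0.2884, 0.1976]
orientation: [-0.002, 0.68, 0.733, 0.0]
wrist_force: [0.7, 0.9, -0.6]
finger_gap: 0.0853
grip_force: 0.0
```

```bash
python3 -c "
from h import *
im=read_camera('wrist');c=get_calibration('wrist')
for n in ('green','yellow'):show(rects(mask(im,n),.078,c))
go(.456,-.2945,.046,94.4)
"
```

```text
px(328,202) xy 467.3 -293.9 mm size 61x20 yaw -85.6
  px(304,202) xy 445.8 -295.6 mm size 61x19 yaw -85.5
  px(316,162) xy 453.7 -255.1 mm size 36x4 yaw 4.4
  px(308,274) xy 454.8 -373.4 mm size 61x42 yaw -85.5
shift [-0.038  0.01   0.76 ] yaw 94.4 wz 0.000 tcp [ 0.4537 -0.2874  0.1981] t 38.0
```

Emit:
jog_arm(motion=[-0.034, 0.01, 0.3, 0, 0, 0, 1, -0.034, 0.01, 0.55, 0, 0, 0, 1, -0.034, 0.01, 0.7, 0, 0, 0, 1, -0.034, 0.01, 0.76, 0, 0, 0, 1, -0.034, 0.01, 0.76, 0, 0, 0, 0, -0.034, 0.01, 0.76, 0, 0, 0, 0, -0.034, 0.01, 0.76, 0, 0, 0, 0, -0.034, 0.01, 0.76, 0, 0, 0, 0, -0.034, 0.01, 0.76, 0, 0, 0, 0])

```text
clock: 39.12
tcp_pos: [0.4578, -0.2963, 0.0491]
orientation: [0.002, 0.679, 0.734, 0.0]
wrist_force: [0.4, 2.0, 5.8]
finger_gap: 0.049
grip_force: 43.6
```

Emit:
jog_arm(motion=[0, 0, -0.2, 0, 0, 0, 0, 0, 0, -0.45, 0, 0, 0, 0, 0.1, 0, -0.6, 0, 0, 0, 0, 0.3, 0, -0.6, 0, 0, 0, 0, 0.55, 0.05, -0.6, 0, 0, 0, 0, 0.8, 0.1, -0.6, 0, 0, 0, 0, 0.95, 0.2, -0.6, 0, 0, 0, 0, 0.95, 0.2, -0.6, 0, 0, 0, 0])

```text
clock: 40.12
tcp_pos: [0.4826, -0.1012, 0.1677]
orientation: [0.0, 0.678, 0.735, 0.0]
wrist_force: [0.4, 0.5, -2.2]
finger_gap: 0.0494
grip_force: 42.9
```

```bash
python3 -c "
from h import *
go(.6435,.040,.081,94.4)
"
```

```text
shift [0.639 0.858 0.434] yaw 94.6 wz 0.002 tcp [ 0.4826 -0.1012  0.1677] t 40.1
```

Emit:
jog_arm(motion=[0.2, 0.2, 0, 0, 0, 0, 0, 0.4, 0.4, 0, 0, 0, 0, 0, 0.55, 0.6, 0, 0, 0, 0, 0, 0.63, 0.8, 0, 0, 0, 0, 0, 0.63, 0.85, 0, 0, 0, 0, 0, 0.63, 0.85, 0.1, 0, 0, 0, 0, 0.63, 0.85, 0.2, 0, 0, 0, 0, 0.63, 0.85, 0.3, 0, 0, 0, 0, 0.63, 0.85, 0.3, 0, 0, 0, 0])

```text
clock: 41.25
tcp_pos: [0.6397, 0.0342, 0.1054]
orientation: [-0.002, 0.68, 0.733, -0.002]
wrist_force: [-0.1, 0.6, -2.2]
finger_gap: 0.0495
grip_force: 43.2
```

```bash
python3 -c "
from h import *
go(.6435,.039,.0812,94.4)
"
```

```text
shift [0.022 0.022 0.121] yaw 94.3 wz -0.001 tcp [0.6397 0.0342 0.1054] t 41.2
```

Emit:
jog_arm(motion=[0.016, 0.016, 0.05, 0, 0, 0, 0, 0.016, 0.016, 0.09, 0, 0, 0, 0, 0.016, 0.016, 0.119, 0, 0, 0, 0, 0.016, 0.016, 0.119, 0, 0, 0, 0, 0.016, 0.016, 0.119, 0, 0, 0, 1, 0.016, 0.016, 0.119, 0, 0, 0, 1, 0.016, 0.016, 0.119, 0, 0, 0, 1, 0.016, 0.016, 0.119, 0, 0, 0, 1, 0.016, 0.016, 0, 0, 0, 0, 1, 0.016, 0.016, -0.25, 0, 0, 0, 1, 0.016, 0.016, -0.48, 0, 0, 0, 1, 0.016, 0.016, -0.48, 0, 0, 0, 1])

```text
clock: 42.75
tcp_pos: [0.6473, 0.0388, 0.2084]
orientation: [0.003, 0.679, 0.734, 0.003]
wrist_force: [-0.0, 0.5, 0.2]
finger_gap: 0.0855
grip_force: 0.0
```

```bash
python3 -c "
from h import *
im=read_camera('wrist');c=get_calibration('wrist')
for n in ('red','green'):show(rects(mask(im,n),.11,c))
go(.4545,-.372,.2,94.4)
"
```

```text
px(330,100) xy 652.6 123.3 mm size 61x20 yaw -85.4
  px(302,100) xy 630.9 121.6 mm size 61x19 yaw -85.6
  px(322,200) xy 653.8 41.2 mm size 61x19 yaw -85.8
  px(296,200) xy 632.3 39.6 mm size 61x19 yaw -85.7
  px(309,156) xy 639.8 79.3 mm size 36x4 yaw 4.3
shift [-1.975 -1.113  0.025] yaw 94.4 wz -0.000 tcp [0.6461 0.0389 0.2057] t 42.8
```

Green is at (643,40), where it stood. Yellow is last.

Emit:
jog_arm(motion=[-0.1, -0.28, 0, 0, 0, 0, 1, -0.25, -0.55, 0, 0, 0, 0, 1, -0.5, -0.75, 0, 0, 0, 0, 1, -0.75, -0.95, 0, 0, 0, 0, 1, -1, -1, 0, 0, 0, 0, 1, -1, -1, 0, 0, 0, 0, 1])

```text
clock: 43.55
tcp_pos: [0.4593, -0.1786, 0.202]
orientation: [-0.001, 0.682, 0.732, -0.0]
wrist_force: [-0.9, -0.3, 0.1]
finger_gap: 0.0854
grip_force: 0.0
```

Emit:
jog_arm(motion=[-0.3, -0.05, 0, 0, 0, 0, 1, -0.6, -0.11, 0, 0, 0, 0, 1, -0.9, -0.11, 0, 0, 0, 0, 1, -0.97, -0.11, 0.02, 0, 0, 0, 1, -0.97, -0.11, 0.02, 0, 0, 0, 1])

```text
clock: 44.18
tcp_pos: [0.4532, -0.3701, 0.1974]
orientation: [-0.002, 0.68, 0.734, 0.0]
wrist_force: [0.1, 0.7, -0.4]
finger_gap: 0.0856
grip_force: 0.0
```

```bash
python3 -c "
from h import *
im=read_camera('wrist');c=get_calibration('wrist')
for n in ('yellow',):show(rects(mask(im,n),.078,c))
go(.4545,-.3725,.046,94.4)
"
```

```text
px(314,199) xy 455.0 -373.2 mm size 62x42 yaw -85.0
shift [-0.019  0.006  0.76 ] yaw 94.4 wz 0.000 tcp [ 0.4534 -0.3692  0.198 ] t 44.2
```

Emit:
jog_arm(motion=[-0.015, 0.008, 0.3, 0, 0, 0, 1, -0.015, 0.008, 0.55, 0, 0, 0, 1, -0.015, 0.008, 0.7, 0, 0, 0, 1, -0.015, 0.008, 0.76, 0, 0, 0, 1, -0.015, 0.008, 0.76, 0, 0, 0, 0, -0.015, 0.008, 0.76, 0, 0, 0, 0, -0.015, 0.008, 0.76, 0, 0, 0, 0, -0.015, 0.008, 0.76, 0, 0, 0, 0, -0.015, 0.008, 0.76, 0, 0, 0, 0])

```text
clock: 45.35
tcp_pos: [0.4564, -0.3745, 0.0493]
orientation: [0.002, 0.679, 0.734, 0.0]
wrist_force: [-0.5, 1.3, 7.0]
finger_gap: 0.049
grip_force: 43.8
```

Emit:
jog_arm(motion=[0, 0, -0.2, 0, 0, 0, 0, 0, 0, -0.45, 0, 0, 0, 0, 0.1, 0, -0.6, 0, 0, 0, 0, 0.3, 0, -0.6, 0, 0, 0, 0, 0.55, 0.03, -0.6, 0, 0, 0, 0, 0.8, 0.07, -0.6, 0, 0, 0, 0, 0.95, 0.15, -0.6, 0, 0, 0, 0, 0.95, 0.15, -0.6, 0, 0, 0, 0])

```text
clock: 46.35
tcp_pos: [0.4711, -0.1799, 0.1675]
orientation: [-0.0, 0.678, 0.735, 0.0]
wrist_force: [-1.3, -0.2, -3.8]
finger_gap: 0.0494
grip_force: 43.5
```

```bash
python3 -c "
from h import *
go(.649,-.046,.081,94.4)
"
```

```text
shift [0.596 0.94  0.433] yaw 94.6 wz 0.002 tcp [ 0.4711 -0.1799  0.1675] t 46.4
```

Emit:
jog_arm(motion=[0.25, 0.05, 0, 0, 0, 0, 0, 0.5, 0.15, 0, 0, 0, 0, 0, 0.59, 0.4, 0, 0, 0, 0, 0, 0.59, 0.65, 0, 0, 0, 0, 0, 0.59, 0.85, 0, 0, 0, 0, 0, 0.59, 0.93, 0, 0, 0, 0, 0, 0.59, 0.93, 0, 0, 0, 0, 0, 0.59, 0.93, 0.1, 0, 0, 0, 0, 0.59, 0.93, 0.2, 0, 0, 0, 0, 0.59, 0.93, 0.3, 0, 0, 0, 0, 0.59, 0.93, 0.3, 0, 0, 0, 0])

```text
clock: 47.72
tcp_pos: [0.6446, -0.0506, 0.1055]
orientation: [-0.002, 0.68, 0.733, -0.001]
wrist_force: [-0.7, 0.0, -3.3]
finger_gap: 0.0492
grip_force: 43.5
```

```bash
python3 -c "
from h import *
go(.649,-.046,.0813,94.4)
"
```

```text
shift [0.021 0.024 0.121] yaw 94.3 wz -0.001 tcp [ 0.6446 -0.0506  0.1055] t 47.7
```

Emit:
jog_arm(motion=[0.016, 0.018, 0.05, 0, 0, 0, 0, 0.016, 0.018, 0.09, 0, 0, 0, 0, 0.016, 0.018, 0.119, 0, 0, 0, 0, 0.016, 0.018, 0.119, 0, 0, 0, 0, 0.016, 0.018, 0.119, 0, 0, 0, 1, 0.016, 0.018, 0.119, 0, 0, 0, 1, 0.016, 0.018, 0.119, 0, 0, 0, 1, 0.016, 0.018, 0.119, 0, 0, 0, 1, 0.016, 0.018, 0, 0, 0, 0, 1, 0.016, 0.018, -0.25, 0, 0, 0, 1, 0.016, 0.018, -0.48, 0, 0, 0, 1, 0.016, 0.018, -0.48, 0, 0, 0, 1])

```text
clock: 49.22
tcp_pos: [0.6531, -0.0471, 0.2085]
orientation: [0.004, 0.679, 0.734, 0.002]
wrist_force: [0.2, 0.0, -0.3]
finger_gap: 0.0852
grip_force: 0.0
```

Emit:
jog_arm(motion=[0, -0.3, -0.1, 0, 0, 0, 1, 0, -0.6, -0.1, 0, 0, 0, 1, 0, -0.9, -0.1, 0, 0, 0, 1, -0.3, -1, -0.1, 0, 0, 0, 1, -0.6, -1, -0.1, 0, 0, 0, 1, -0.9, -1, -0.1, 0, 0, 0, 1, -1, -1, -0.1, 0, 0, 0, 1, -1, -1, -0.1, 0, 0, 0, 1])

```text
clock: 50.22
tcp_pos: [0.466, -0.2622, 0.2222]
orientation: [-0.001, 0.68, 0.733, 0.0]
wrist_force: [0.3, 0.4, -0.9]
finger_gap: 0.0853
grip_force: 0.0
```

```bash
python3 - <<'E'
from h import *
im=read_camera('top');c=get_calibration('top')
cv2.imwrite('pics/top3.png',im[:,:,::-1])
for n in ('red','green','yellow'):print(n);show(rects(mask(im,n),.11,c))
show(rects(mask(im,'blue'),.066,c))
E
```

```text
red
  px(271,182) xy 642.6 122.6 mm size 62x43 yaw -85.5
  px(539,177) xy 647.6 -440.0 mm size 99x9 yaw -54.0
green
  px(311,181) xy 643.9 39.1 mm size 59x39 yaw -85.9
yellow
  px(353,177) xy 649.8 -46.9 mm size 60x41 yaw -85.7
  px(330,270) xy 455.3 0.6 mm size 58x38 yaw -86.8
```

View pics/top3.png

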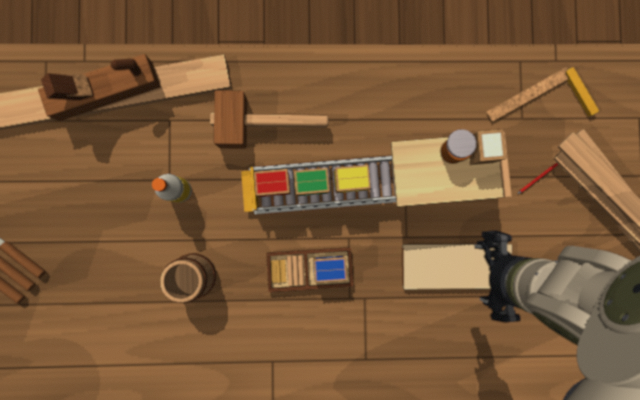

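The final view shows red (271,182), green (311,181) and yellow (353,177) back within about 4 mm of their starts. Blue (330,270) is in the bay, and the bystanders are untouched.

```bash
python3 -c "
from workcell import env
print(env.hand_in())"
```

```text
the job is handed in; nothing more can be done
None
```

The job is handed in, with no verdict returned: by the final camera check the blue carton sits flat in the empty bay, about 2 mm off centre, and red, green and yellow are back on the rollers within about 4 mm of where they started.

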